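# Hang a deburred piston on the inspection rail

### The job

Lift the lid off the round tin by its knob and set it down flat, knob up, on the bench without dropping it. Then take out the hook carrier with its piston, hook it over the horizontal rail a good hand's breadth (100 mm or more) to either side of the pointer, and slide it along the rail, not lifting it off again, until the hook lines up with the pointer. Leave it hanging freely and do not disturb the pistons, bottle and scraper on the bench.

Things in the scene. Friction and masses are not known exactly. Their poses are not given: they have to be found in the camera images.
- tin: Round open aluminium tin fixed to the bench, outer diameter 170, height 148, wall 3, inner floor 4 above its underside. Origin: centre of its underside on the bench. The carrier stands upright in it, under the lid.
- lid: Loose aluminium lid, 0.3 kg: disc of diameter 180, 4 thick (6 to 10 above the origin) over a plug of diameter 144, 6 deep, loose in the tin's mouth (inner diameter 164). Origin: centre of the plug's underside, z up: height 0 when flat on the bench, 142 on the tin. The bench between robot and rail (lid centre near x 0.40, y 0.08 to 0.18) is clear for it.
- lid_knob (a point): Centre of the lid's black cylindrical knob, diameter 26, 22 tall (neck of diameter 16 below it), 34 above the lid's origin, 24 above the lid's top face.
- carrier: Dark steel hook with a bright steel piston fixed under it: one rigid loose body, 0.25 to 0.45 kg, 134 tall, balanced under the hook. Origin: centre of the piston's underside, z up. Above the origin: piston (diameter 48) 0 to 36, foot plate to 42, then stem and hook. The hook's mouth opens to its +x, which at the start points away from the robot (yaw within 0.7 rad).
- carrier_seat (a point): 84 above the carrier's origin: the rail's axis lies here when the hook is seated. Hook: stem at x -24 to -32, 14 wide; roof an inverted V, inner apex 7 above this point, spanning to x +24; there a tip (x 24 to 32) reaches down to 14 below this point. Foot plate's top is 42 below it. So the rail enters sideways (from +x) 28 below this point, 8 free above and below; then lower the carrier 28.
- carrier_grip (a point): Grip point 120 above the carrier's origin (36 above the seat), in the upright flat tab on top of the hook: 10 thick along the carrier's y, 30 long along its x, from 100 to 134 above the origin. In the tin the tab's top is 10 below the tin's rim.
- rail: Fixed horizontal steel rail: round bar of diameter 12 along its own y, 400 long, axis 200 above the bench, on a post at each end. Origin: on the bench under its middle.
- rail_mid (a point): Middle of the rail's bar, on its axis; y along the bar, x across it (roughly away from the robot), z up.
- pointer: Fixed marking stand on the far side of the rail: round foot of diameter 48, thin rod, and at 200 height a horizontal tapered pin, square to the rail, that points at it. Origin: centre of its foot, 90 beyond the rail's axis, at most 80 from the rail's middle along the rail.
- pointer_tip (a point): Tip of the pointer's pin, 48 from the rail's axis, on its far side and at its height; axes parallel to the rail's. The hook lines up when its seat has the same place along the rail as this point.
- piston0: Loose bright steel piston, diameter 48, 45 tall, standing on the bench under the rail; not to be disturbed. Origin: centre of its underside.
- piston1: Loose bright steel piston, diameter 48, 45 tall, standing on the bench under the rail; not to be disturbed. Origin: centre of its underside.
- piston2: Loose bright steel piston, diameter 48, 45 tall, standing on the bench under the rail; not to be disturbed. Origin: centre of its underside.
- oil_bottle: Loose white bottle, diameter 56, 150 tall, beyond the tin; not to be disturbed. Origin: centre of its underside.
- scraper: Loose screwdriver-like scraper, about 200 long, lying on the bench beyond the tin; not to be disturbed. Origin: underside of its middle.
Mind the look-alikes: they are no part of the job. Leave any green look-alike of the lid alone. What is shaped like the pointer but brown is not meant.

How it is judged:
By the outcome, as a careful person would: the job done as asked, in the order asked, and still so for the second after the job is handed in, with the robot touching nothing.
It also fails if it takes over 64 s, if anything falls off the work surface, if the arm or the gripper's body presses on something with over 40 N, if the wrist force passes 120 N, or if a joint passes its speed limit or range.

### The arm

A 7-joint arm with a two-finger parallel gripper is mounted at the origin on the work surface. World frame = base frame: x ahead of the robot, y to its left, z up, the work surface at z = 0. Lengths are in m, angles in rad, forces in N, time in s.
With the tool pointing down it reaches from about 0.4 to 0.85 m from the base axis. Payload 4.5 kg.
Tool frame: the origin (TCP) lies midway between the tips of the shut fingers; the grasp point (between the pads) lies 19 mm behind it; z points along the fingers, y is the line along which they close (so a half turn about z gives the same grasp; the last joint's range is limited). The gripper opens to 88 mm and grips with 3 to 60 N. Pads are 18 mm wide; open, the fingers measure 123 mm over their backs; the gripper's body (75 mm by 187 mm) begins 45 mm behind the grasp point.
Start: joints at [1.15, 0.689, -0.195, 1.565, 0.157, 0.902, -0.215], TCP at [0.275, -0.561, 0.239] pointing down, gripper open.
Joint ranges: [-3.01, 3.01], [-0.46, 2.08], [-1.47, 1.51], [0.13, 2.56], [-1, 4.14], [0.04, 2.09], [-2.66, 2.66]. Speed limits (rad/s): [2.57, 2.57, 3.14, 3.14, 3.14, 3.14, 3.14].

### API

Orientations are given as a rotation vector (axis times angle).
In Python, from rig import ctrl gives the robot as it stands. The module is installed in compiled form; this text tells all that it offers.
- The arm moves only by the shell command python3 -m inch 'ROWS' [FORCE]. ROWS is JSON, a list of rows, each an object with "dp": the shift along the tool's x, y, z in units of 250 mm (1.0 is 250 mm), a list of three; "twist": the turn about the tool's z in units of 45 degrees (1.0 is 45 degrees); "claw": the opening, from -1 (shut) to 1 (fully open). In form: [{"dp": [dx, dy, dz], "twist": twist, "claw": claw}, ...]. A call has 1 to 12 rows; each row is the pose to reach, as a shift and turn from the pose commanded when the call began, along the tool's axes at that moment; what a row does not reach only later rows make up. A row lasts 1/12 s, in which the tool goes at most 41.7 mm and 7.16 degrees, less where a joint would pass 70% of its speed; a pose out of reach is approached as far as the arm can. A call with a number of a shift or a turn outside -1 to 1 is refused whole. A call with a gripper value outside its range is refused whole. The fingers move at their own pace and stop on an object; FORCE is the grip in N (left out, the last holds). Time passes only in rows, so rows that repeat a pose let the fingers close. It gives the time, the measured TCP pose, the force, the opening and the grip force at its end, in the units of the state.
- ctrl.observe(): the state, without advancing time (a new reading comes with each control period).
- ctrl.snapshot(name): name is "side" or "top" or "wrist"; returns (picture, depth): 480x640x3 uint8, red, green, blue; 480x640 float32, m along the optical axis (not along the pixel's ray), 0 where there is no reading.
- ctrl.camera_model(name): a dict with "vertical_fov" (degrees; the focal length in pixels is half the picture's height over the tangent of half this angle, whatever the lens; pixels are square), "cx", "cy" (the principal point, pixels), "dist" ([k1, k2, p1, p2, k3] as OpenCV has them; the pictures are not rectified), "world_to_cam" (4x4, takes a point from world to camera coordinates); the wrist camera has in their place "tool_from_camera" (4x4, takes a point from camera to tool coordinates, whose origin is the TCP and whose axes are the flange's). Camera axes: x right, y up, looking along -z (the intrinsics and any distortion apply to the point x, -y, -z); pixel columns grow to the right and rows downward; lengths in m; the calibration is good to about 2 mm. A picture is of the moment at which its call begins: read the wrist's pose just before it. camera_model takes no time and is no camera call.
- ctrl.sign_off(): hands the job in; it is judged then, once.
The state is a dict: "t": time; "joint_pos": joint angles; "joint_velocities": joint speeds; "joint_torque": joint torques, N m; "ee_pos": TCP position; "tcp_rot": TCP orientation; "force": force on the tool from outside, world axes, zero at the start; "wrist_torque": the same for the moment, N m; "opening": opening from 0.0 (shut) to 1.0 (fully open); "gripper_force": force on a finger pad.
Only numpy, scipy, OpenCV 4.12 (cv2) and the standard library are available. Lean on these libraries where they do the work, as an engineer would, in place of code of your own. Each camera call takes 0.05 s, during which the arm holds its last target. There are 200 camera calls.

## Working session

There is one attempt and no reset: what is moved stays moved. The work goes in short steps, Python scripts to look and compute and a shell command to move; the robot and the scene stay as the last step left them, time stands still between calls to the robot, and variables do not carry over. Pictures are saved under pics/ and viewed, at most 10 in all, crops included, and the job is handed in when it is done.

```bash
mkdir -p pics; cat > h.py <<'E'
import numpy as np, cv2, json
from rig import ctrl
from scipy.spatial.transform import Rotation as R
def model(n,st=None):
    m=ctrl.camera_model(n); f=240/np.tan(np.radians(m["vertical_fov"])/2)
    K=np.array([[f,0,m["cx"]],[0,f,m["cy"]],[0,0,1]]); D=np.array(m["dist"],float)
    if "world_to_cam" in m: c2w=np.linalg.inv(np.array(m["world_to_cam"]))
    else:
        T=np.eye(4); T[:3,:3]=R.from_rotvec(st["tcp_rot"]).as_matrix(); T[:3,3]=st["ee_pos"]; c2w=T@np.array(m["tool_from_camera"])
    return K,D,c2w
def snap(n,f=None):
    st=ctrl.observe(); p,d=ctrl.snapshot(n)
    if f: cv2.imwrite("pics/"+f,p[:,:,::-1])
    return p,d,model(n,st)
def rays(M,uv):
    K,D,c=M; n=cv2.undistortPoints(np.array(uv,float).reshape(-1,1,2),K,D).reshape(-1,2)
    v=np.c_[n[:,0],-n[:,1],-np.ones(len(n))]
    return c[:3,3],v@c[:3,:3].T
def plane(M,uv,z):
    o,v=rays(M,uv); return o+v*((z-o[2])/v[:,2])[:,None]
def cloud(M,d):
    vv,uu=np.mgrid[0:480,0:640]; o,v=rays(M,np.c_[uu.ravel(),vv.ravel()]); P=o+v*d.ravel()[:,None]; P[d.ravel()==0]=np.nan
    return P.reshape(480,640,3)
def say():
    s=ctrl.observe(); print({k:np.round(s[k],4).tolist() for k in("t","ee_pos","tcp_rot","force","opening","gripper_force","joint_pos")})
E
python3 - <<'E'
from h import *
say()
for n in("top","side"):
    p,d,M=snap(n,n+"1.png"); np.savez(n+"1.npz",p=p,d=d); P=cloud(M,d); np.save(n+"P.npy",P); print(n,M[2].round(3).tolist(),(d>0).mean())
E
```

```text
{'t': 0.0, 'ee_pos': [0.2743, -0.5609, 0.2379], 'tcp_rot': [-3.059, -0.708, 0.0008], 'force': [0.2647, 0.3208, -1.1695], 'opening': 1.0004, 'gripper_force': 0.0, 'joint_pos': [1.1498, 0.6899, -0.1945, 1.5663, 0.1573, 0.9025, -0.2151]}
top [[-0.087, 0.975, -0.207, 0.299], [-0.996, -0.085, 0.017, -0.076], [-0.001, 0.207, 0.978, 1.19], [0.0, 0.0, 0.0, 1.0]] 0.99603515625
side [[0.963, 0.204, -0.175, 0.307], [-0.269, 0.699, -0.663, -0.928], [-0.013, 0.686, 0.728, 1.049], [0.0, 0.0, 0.0, 1.0]] 0.9959993489583333
```

View pics/top1.png

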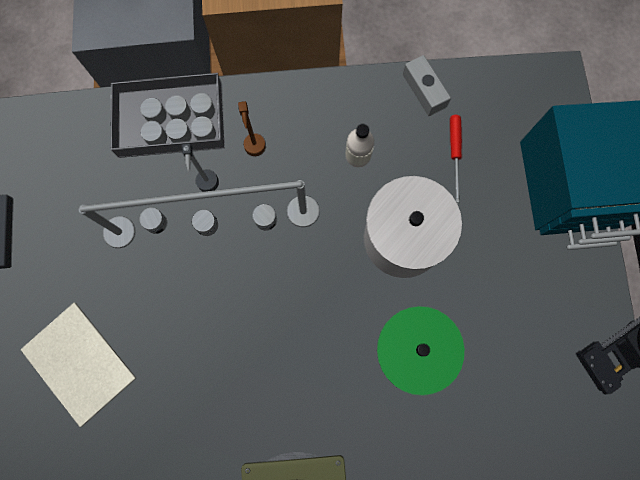

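View pics/side1.png

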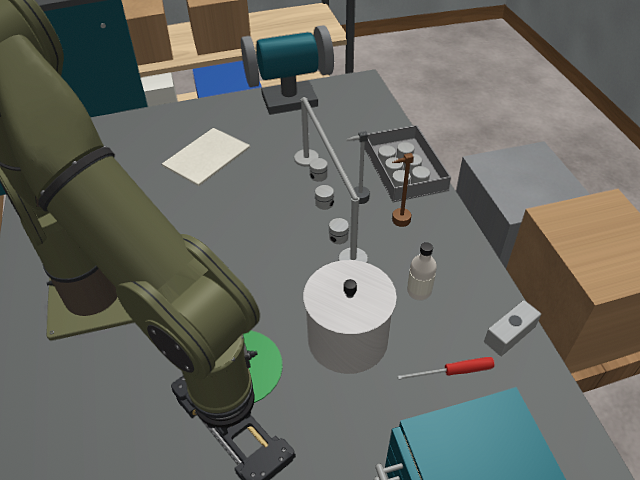

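The top view shows the silver lid's knob at (417,218), the rail from (84,210) to (301,184), and the grey pointer with its foot at (206,181) and its pin around (188,150–168). The brown stand and green lid are decoys. The side view has the knob at (350,288) and the pointer pin at about (350,138).

```bash
python3 - <<'E'
from h import *
for n,kc,w in(("top",(417,218),14),("side",(350,288),14)):
    z=np.load(n+"1.npz"); p=z["p"]; P=np.load(n+"P.npy"); M=model(n)
    m=np.zeros((480,640),bool); m[kc[1]-w:kc[1]+w,kc[0]-w:kc[0]+w]=1
    k=m&(p.max(2)<70); t=k&(P[...,2]>.18); print(n,"knob dark",k.sum(),np.nanmedian(P[k],0),"top",t.sum(),P[t].mean(0), P[t][:,2].max())
    X=P[...,0];Y=P[...,1];Z=P[...,2]
    lid=(abs(Z-.152)<.008)&(np.hypot(X-.53,Y+.24)<.14)&(p.min(2)>100)
    uv=np.argwhere(lid)[:,::-1]; c=max(cv2.findContours(lid.astype(np.uint8),0,cv2.CHAIN_APPROX_NONE)[0],key=len)[:,0]
    Q=plane(M,c,.152)[:,:2].astype(np.float32); print(" lid circ",cv2.fitEllipse(Q))
    # elevated thin things at rail height
    s=(Z>.185)&(Z<.215)&(X>.4)&(X<.8)&(Y>-.1)&(Y<.5)
    uv=np.argwhere(s)[:,::-1]; Q=P[s]; print(" railpts",len(Q),Q.min(0),Q.max(0))
    l=cv2.fitLine(Q[:,:2].astype(np.float32),cv2.DIST_HUBER,0,.01,.01).ravel(); l=l*np.sign(l[1]) if 0 else l
    dirv=l[:2]*np.sign(l[1]); r=(Q[:,:2]-l[2:])@np.array([dirv[1],-dirv[0]]); a=(Q[:,:2]-l[2:])@dirv
    i=abs(r)<.012; print(" dir",dirv,"c",l[2:],"ends",a[i].min(),a[i].max(),"mid",l[2:]+dirv*(a[i].min()+a[i].max())/2, "z",np.percentile(Q[i][:,2],[50,95]))
    o=(r>.03)&(r<.12); 
    for q,u in sorted(zip(np.c_[r[o],a[o],Q[o]].round(3).tolist(),uv[o].tolist()))[::6]: print("  ",q,u)
E
```

```text
top knob dark 165 [ 0.5300615  -0.26983941  0.18551912] top 149 [ 0.53089793 -0.2704042   0.18585087] 0.19118880466173838
 lid circ ((0.5322552919387817, -0.27190861105918884), (0.1774057000875473, 0.1787254512310028), 68.51624298095703)
 railpts 1869 [ 0.59025691 -0.07190138  0.18528717] [0.77713231 0.3440891  0.21381784]
 dir [-0.02716465  0.999631  ] c [0.6034633 0.1188441] ends -0.19084740725946472 0.22528675805776394 mid [0.60299553 0.13605742] z [0.20469804 0.20834604]
   [0.051, 0.018, 0.654, 0.139, 0.199] [188, 170]
   [0.056, 0.019, 0.659, 0.14, 0.202] [187, 167]
   [0.059, 0.015, 0.662, 0.136, 0.202] [189, 165]
   [0.062, 0.015, 0.665, 0.136, 0.201] [189, 164]
   [0.065, 0.015, 0.668, 0.136, 0.202] [189, 162]
   [0.067, 0.015, 0.67, 0.135, 0.203] [189, 161]
   [0.069, 0.02, 0.672, 0.141, 0.203] [186, 160]
   [0.072, 0.018, 0.675, 0.139, 0.205] [187, 158]
   [0.075, 0.021, 0.678, 0.142, 0.199] [186, 158]
   [0.079, 0.012, 0.682, 0.133, 0.211] [189, 153]
   [0.079, 0.02, 0.682, 0.141, 0.202] [186, 155]
   [0.08, 0.012, 0.684, 0.133, 0.202] [190, 154]
   [0.08, 0.019, 0.683, 0
[... 1676 characters left out ...]
9, 135]
   [0.083, 0.01, 0.683, 0.137, 0.195] [359, 139]
   [0.085, 0.007, 0.684, 0.134, 0.206] [360, 136]
   [0.086, 0.004, 0.686, 0.131, 0.196] [361, 140]
   [0.087, 0.007, 0.687, 0.134, 0.208] [361, 135]
   [0.088, 0.008, 0.688, 0.135, 0.195] [361, 139]
   [0.09, 0.007, 0.69, 0.134, 0.199] [362, 138]
   [0.092, 0.005, 0.692, 0.132, 0.188] [363, 142]
   [0.093, 0.003, 0.693, 0.13, 0.204] [364, 137]
   [0.094, 0.007, 0.694, 0.134, 0.21] [364, 134]
   [0.095, 0.007, 0.695, 0.134, 0.192] [364, 140]
   [0.096, 0.012, 0.696, 0.139, 0.211] [364, 132]
   [0.099, 0.004, 0.699, 0.131, 0.193] [366, 140]
   [0.1, 0.007, 0.699, 0.134, 0.208] [366, 134]
   [0.103, 0.007, 0.702, 0.135, 0.204] [367, 135]
```

```bash
python3 - <<'E'
import cv2
a=cv2.imread("pics/top1.png")[125:225,70:320]; b=cv2.imread("pics/side1.png")[85:215,270:420]
a=cv2.resize(a,None,fx=3,fy=3,interpolation=2); b=cv2.resize(b,None,fx=2.2,fy=2.2,interpolation=2)
import numpy as np
c=np.zeros((a.shape[0]+b.shape[0],750,3),np.uint8); c[:a.shape[0],:750]=a; c[a.shape[0]:,:b.shape[1]]=b; cv2.imwrite("pics/crop1.png",c)
E
```

```text
(no output)
```

View pics/crop1.png

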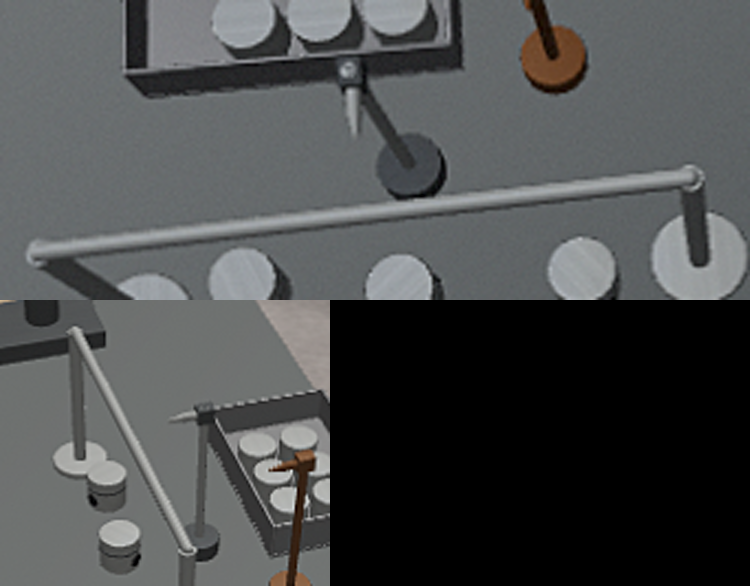

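The crop shows the pointer tip at about crop (355,135), i.e. top pixel (188,170). The rail is clean, and pistons stand under it at the near side.

Estimates:
- Knob: (0.531, -0.272).
- Rail middle: about (0.602, 0.135), yaw about 0.03.
- Pointer tip: about (0.650, 0.139).

First I move toward the knob.

```bash
cat >> h.py <<'E'
def to(x,y,z,yaw=None,st=None):
    s=ctrl.observe(); Rm=R.from_rotvec(s["tcp_rot"]).as_matrix(); d=Rm.T@(np.array([x,y,z])-s["ee_pos"])/.25
    psi=np.arctan2(Rm[1,0],Rm[0,0]); tw=None if yaw is None else round(-np.degrees(yaw-psi)/45,3)
    print("dp",d.round(3).tolist(),"twist",tw,"| at",np.round(s["ee_pos"],4).tolist(),"yaw",round(psi,4),"tilt",Rm[:2,2].round(4).tolist(),"F",np.round(s["force"],2).tolist(),"open",round(float(s["opening"]),3),"grip",round(float(s["gripper_force"]),1),"t",s["t"])
E
python3 -m inch '[{"dp":[0.31,-0.4,0],"twist":0.27,"claw":1},{"dp":[0.62,-0.81,0],"twist":0.54,"claw":1},{"dp":[0.62,-0.81,0],"twist":0.54,"claw":1},{"dp":[0.62,-0.81,0],"twist":0.54,"claw":1},{"dp":[0.62,-0.81,0],"twist":0.54,"claw":1},{"dp":[0.62,-0.81,0],"twist":0.54,"claw":1},{"dp":[0.62,-0.81,0],"twist":0.54,"claw":1},{"dp":[0.62,-0.81,0],"twist":0.54,"claw":1},{"dp":[0.62,-0.81,0],"twist":0.54,"claw":1}]'
python3 -c "from h import *;to(.531,-.272,.23,.03)"
```

```text
t: 0.85
ee_pos: [0.325, -0.312, 0.2388]
tcp_rot: [3.14, 0.049, 0.0]
force: [-0.5, -0.7, -0.4]
opening: 1.0
gripper_force: 0.0
dp [0.829, -0.134, 0.035] twist 0.002 | at [0.325, -0.312, 0.2388] yaw 0.0312 tilt [0.0002, -0.0008] F [-0.53, -0.73, -0.41] open 1.0 grip 0.0 t 0.85
```

```bash
python3 -m inch '[{"dp":[0.83,-0.134,0.035],"twist":0,"claw":1},{"dp":[0.83,-0.134,0.035],"twist":0,"claw":1},{"dp":[0.83,-0.134,0.035],"twist":0,"claw":1},{"dp":[0.83,-0.134,0.035],"twist":0,"claw":1},{"dp":[0.83,-0.134,0.035],"twist":0,"claw":1},{"dp":[0.83,-0.134,0.035],"twist":0,"claw":1},{"dp":[0.83,-0.134,0.035],"twist":0,"claw":1},{"dp":[0.83,-0.134,0.035],"twist":0,"claw":1}]'
python3 - <<'E'
from h import *
to(.531,-.272,.160,.03)
p,d,M=snap("wrist","w1.png"); P=cloud(M,d)
k=(p.max(2)<80)&(P[...,2]>.178)&(P[...,2]<.2)&(np.hypot(P[...,0]-.531,P[...,1]+.272)<.05)
print(k.sum(),P[k].mean(0) if k.any() else 0, (P[k].max(0)+P[k].min(0))/2 if k.any() else 0)
E
```

```text
t: 1.52
ee_pos: [0.5298, -0.2739, 0.2293]
tcp_rot: [3.14, 0.044, -0.003]
force: [-1.0, 0.3, -0.2]
opening: 1.001
gripper_force: 0.0
dp [0.005, -0.008, 0.277] twist -0.003 | at [0.5298, -0.2739, 0.2293] yaw 0.0278 tilt [-0.002, -0.001] F [-1.05, 0.3, -0.25] open 1.001 grip 0.0 t 1.5167
1667 [ 0.53491888 -0.27154738  0.18582132] [ 0.5338245  -0.27164872  0.1835001 ]
```

View pics/w1.png

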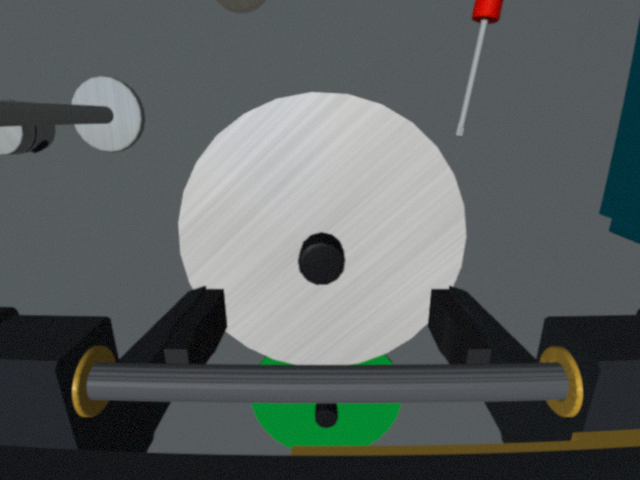

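The wrist view shows the knob at (322,258), centred between the fingers. Next I descend, close and lift slightly.

```bash
python3 -m inch '[{"dp":[0.01,-0.009,0.09],"twist":0,"claw":1},{"dp":[0.01,-0.009,0.18],"twist":0,"claw":1},{"dp":[0.01,-0.009,0.25],"twist":0,"claw":1},{"dp":[0.01,-0.009,0.276],"twist":0,"claw":1},{"dp":[0.01,-0.009,0.276],"twist":0,"claw":0},{"dp":[0.01,-0.009,0.276],"twist":0,"claw":-1},{"dp":[0.01,-0.009,0.276],"twist":0,"claw":-1},{"dp":[0.01,-0.009,0.276],"twist":0,"claw":-1},{"dp":[0.01,-0.009,0.276],"twist":0,"claw":-1},{"dp":[0.01,-0.009,0.276],"twist":0,"claw":-1},{"dp":[0.01,-0.009,0.276],"twist":0,"claw":-1},{"dp":[0.01,-0.009,0.276],"twist":0,"claw":-1}]' 25
```

```text
t: 2.57
ee_pos: [0.5338, -0.2693, 0.1612]
tcp_rot: [3.141, 0.048, 0.001]
force: [0.2, -0.3, -0.0]
opening: 0.417
gripper_force: 0.0
```

```bash
python3 -m inch '[{"dp":[0,0,0],"twist":0,"claw":-1},{"dp":[0,0,0],"twist":0,"claw":-1},{"dp":[0,0,0],"twist":0,"claw":-1},{"dp":[0,0,0],"twist":0,"claw":-1},{"dp":[0,0,0],"twist":0,"claw":-1},{"dp":[0,0,0],"twist":0,"claw":-1},{"dp":[0,0,0],"twist":0,"claw":-1},{"dp":[0,0,0],"twist":0,"claw":-1},{"dp":[0,0,-0.04],"twist":0,"claw":-1},{"dp":[0,0,-0.1],"twist":0,"claw":-1},{"dp":[0,0,-0.16],"twist":0,"claw":-1},{"dp":[0,0,-0.2],"twist":0,"claw":-1}]'
python3 -c "from h import *;to(.40,.13,.21,.03)"
```

```text
t: 3.57
ee_pos: [0.5337, -0.269, 0.2123]
tcp_rot: [-3.141, -0.048, -0.001]
force: [0.8, -0.6, -2.6]
opening: 0.283
gripper_force: 25.0
dp [-0.485, -1.612, 0.009] twist 0.001 | at [0.5337, -0.269, 0.2123] yaw 0.0309 tilt [0.0004, 0.0002] F [0.83, -0.6, -2.59] open 0.283 grip 25.0 t 3.5667
```

```bash
python3 -m inch '[{"dp":[-0.04,-0.03,0],"twist":0,"claw":-1},{"dp":[-0.12,-0.08,0],"twist":0,"claw":-1},{"dp":[-0.2,-0.15,0],"twist":0,"claw":-1},{"dp":[-0.28,-0.23,0],"twist":0,"claw":-1},{"dp":[-0.36,-0.32,0],"twist":0,"claw":-1},{"dp":[-0.42,-0.42,0],"twist":0,"claw":-1},{"dp":[-0.46,-0.52,0],"twist":0,"claw":-1},{"dp":[-0.48,-0.62,0],"twist":0,"claw":-1},{"dp":[-0.485,-0.72,0],"twist":0,"claw":-1},{"dp":[-0.485,-0.82,0],"twist":0,"claw":-1},{"dp":[-0.485,-0.9,0],"twist":0,"claw":-1},{"dp":[-0.485,-0.98,0],"twist":0,"claw":-1}]'
python3 -m inch '[{"dp":[0,-0.1,0],"twist":0,"claw":-1},{"dp":[0,-0.2,0],"twist":0,"claw":-1},{"dp":[0,-0.3,0.02],"twist":0,"claw":-1},{"dp":[0,-0.4,0.06],"twist":0,"claw":-1},{"dp":[0,-0.49,0.12],"twist":0,"claw":-1},{"dp":[0,-0.56,0.2],"twist":0,"claw":-1},{"dp":[0,-0.6,0.28],"twist":0,"claw":-1},{"dp":[0,-0.62,0.36],"twist":0,"claw":-1},{"dp":[0,-0.62,0.44],"twist":0,"claw":-1},{"dp":[0,-0.62,0.52],"twist":0,"claw":-1},{"dp":[0,-0.62,0.58],"twist":0,"claw":-1},{"dp":[0,-0.62,0.62],"twist":0,"claw":-1}]'
python3 -c "from h import *;to(.40,.13,.019,.03)"
```

```text
t: 4.57
ee_pos: [0.4047, -0.0267, 0.2113]
tcp_rot: [-3.141, -0.05, -0.0]
force: [0.3, -0.6, -3.2]
opening: 0.287
gripper_force: 25.0
t: 5.57
ee_pos: [0.403, 0.1281, 0.0589]
tcp_rot: [3.138, 0.049, -0.019]
force: [0.6, -0.0, -2.7]
opening: 0.285
gripper_force: 25.0
dp [-0.01, -0.009, 0.16] twist 0.002 | at [0.403, 0.1281, 0.0589] yaw 0.0313 tilt [-0.0123, -0.0037] F [0.65, -0.01, -2.69] open 0.285 grip 25.0 t 5.5667
```

```bash
python3 -m inch '[{"dp":[0,0,0.02],"twist":0,"claw":-1},{"dp":[0,0,0.05],"twist":0,"claw":-1},{"dp":[0,0,0.08],"twist":0,"claw":-1},{"dp":[0,0,0.1],"twist":0,"claw":-1},{"dp":[0,0,0.12],"twist":0,"claw":-1},{"dp":[0,0,0.13],"twist":0,"claw":-1},{"dp":[0,0,0.14],"twist":0,"claw":-1},{"dp":[0,0,0.14],"twist":0,"claw":-1},{"dp":[0,0,0.14],"twist":0,"claw":-1}]'
python3 -c "from h import *;to(.40,.13,.019,.03)"
```

```text
t: 6.32
ee_pos: [0.413, 0.1311, 0.0326]
tcp_rot: [3.135, 0.04, -0.033]
force: [0.5, 0.0, -3.3]
opening: 0.284
gripper_force: 25.0
dp [-0.051, 0.003, 0.056] twist -0.006 | at [0.413, 0.1311, 0.0326] yaw 0.0256 tilt [-0.0207, -0.0062] F [0.48, 0.04, -3.34] open 0.284 grip 25.0 t 6.3167
```

```bash
python3 -c "from h import *;say()"; python3 -m inch '[{"dp":[0.05,0,0],"twist":0,"claw":-1},{"dp":[0.1,0,0],"twist":0,"claw":-1},{"dp":[0.1,0,0],"twist":0,"claw":-1},{"dp":[0.1,0,0],"twist":0,"claw":-1},{"dp":[0.1,0,0],"twist":0,"claw":-1}]'
python3 -c "from h import *;to(.42,.13,.019,.03);say()"
```

```text
{'t': 6.3167, 'ee_pos': [0.413, 0.1311, 0.0326], 'tcp_rot': [3.1353, 0.0402, -0.0326], 'force': [0.479, 0.0435, -3.3361], 'opening': 0.2836, 'gripper_force': 24.9996, 'joint_pos': [-0.4382, 0.8882, 0.0439, 2.2518, -1.0006, 0.0436, -0.9547]}
t: 6.73
ee_pos: [0.4361, 0.1315, 0.0318]
tcp_rot: [3.135, 0.045, -0.037]
force: [0.2, 0.6, -2.9]
opening: 0.287
gripper_force: 25.0
dp [-0.063, 0.004, 0.053] twist -0.002 | at [0.4361, 0.1315, 0.0318] yaw 0.0285 tilt [-0.0235, -0.0066] F [0.19, 0.58, -2.94] open 0.287 grip 25.0 t 6.7333
{'t': 6.7333, 'ee_pos': [0.4361, 0.1315, 0.0318], 'tcp_rot': [3.1348, 0.0448, -0.0369], 'force': [0.1947, 0.5833, -2.9392], 'opening': 0.2869, 'gripper_force': 25.0001, 'joint_pos': [-0.4829, 0.9015, 0.1504, 2.188, -0.9758, 0.1457, -0.9577]}
```

```bash
python3 -m inch '[{"dp":[0.05,0,-0.1],"twist":0,"claw":-1},{"dp":[0.1,0,-0.2],"twist":0,"claw":-1},{"dp":[0.1,0.1,-0.25],"twist":0,"claw":-1},{"dp":[0.1,0.2,-0.25],"twist":0,"claw":-1},{"dp":[0.1,0.2,-0.25],"twist":0,"claw":-1},{"dp":[0.1,0.2,-0.25],"twist":0,"claw":-1},{"dp":[0.1,0.2,-0.25],"twist":0,"claw":-1}]'
python3 -c "from h import *;to(.42,.13,.019,.03);say()"
```

```text
t: 7.32
ee_pos: [0.4637, 0.0832, 0.0936]
tcp_rot: [3.136, 0.046, -0.039]
force: [-1.0, -0.5, -2.9]
opening: 0.284
gripper_force: 25.0
dp [-0.162, -0.194, 0.301] twist -0.001 | at [0.4637, 0.0832, 0.0936] yaw 0.0295 tilt [-0.0247, -0.0058] F [-0.96, -0.5, -2.89] open 0.284 grip 25.0 t 7.3167
{'t': 7.3167, 'ee_pos': [0.4637, 0.0832, 0.0936], 'tcp_rot': [3.1356, 0.0464, -0.0389], 'force': [-0.9593, -0.4971, -2.8859], 'opening': 0.2839, 'gripper_force': 25.0002, 'joint_pos': [-0.509, 0.8131, 0.3935, 2.1336, -0.8434, 0.382, -0.9589]}
```

```bash
python3 -m inch '[{"dp":[-0.03,-0.05,0.06],"twist":0,"claw":-1},{"dp":[-0.06,-0.1,0.14],"twist":0,"claw":-1},{"dp":[-0.08,-0.15,0.2],"twist":0,"claw":-1},{"dp":[-0.08,-0.15,0.24],"twist":0,"claw":-1},{"dp":[-0.08,-0.15,0.26],"twist":0,"claw":-1},{"dp":[-0.08,-0.15,0.27],"twist":0,"claw":-1},{"dp":[-0.08,-0.15,0.27],"twist":0,"claw":-1},{"dp":[-0.08,-0.15,0.27],"twist":0,"claw":-1}]'
python3 -c "from h import *;to(.44,.12,.0195,.03);say()"
```

```text
t: 7.98
ee_pos: [0.4426, 0.1186, 0.0268]
tcp_rot: [3.134, 0.047, -0.035]
force: [0.1, -0.3, -3.0]
opening: 0.283
gripper_force: 25.0
dp [-0.01, -0.006, 0.029] twist -0.0 | at [0.4426, 0.1186, 0.0268] yaw 0.0299 tilt [-0.0221, -0.0075] F [0.06, -0.3, -3.04] open 0.283 grip 25.0 t 7.9833
{'t': 7.9833, 'ee_pos': [0.4426, 0.1186, 0.0268], 'tcp_rot': [3.1339, 0.0469, -0.0348], 'force': [0.0578, -0.2962, -3.0431], 'opening': 0.2832, 'gripper_force': 25.0001, 'joint_pos': [-0.4435, 0.911, 0.135, 2.1808, -0.9472, 0.1324, -0.9558]}
```

Now I ease it down to contact.

```bash
python3 -m inch '[{"dp":[0,0,0.008],"twist":0,"claw":-1},{"dp":[0,0,0.015],"twist":0,"claw":-1},{"dp":[0,0,0.02],"twist":0,"claw":-1},{"dp":[0,0,0.024],"twist":0,"claw":-1},{"dp":[0,0,0.027],"twist":0,"claw":-1},{"dp":[0,0,0.03],"twist":0,"claw":-1},{"dp":[0,0,0.03],"twist":0,"claw":-1}]'
python3 -c "from h import *;to(.44,.12,.0195,.03)"
```

```text
t: 8.57
ee_pos: [0.4419, 0.1187, 0.019]
tcp_rot: [3.134, 0.048, -0.036]
force: [-0.6, -0.5, -0.9]
opening: 0.287
gripper_force: 25.0
dp [-0.007, -0.005, -0.002] twist 0.001 | at [0.4419, 0.1187, 0.019] yaw 0.0305 tilt [-0.0229, -0.0073] F [-0.61, -0.53, -0.91] open 0.287 grip 25.0 t 8.5667
```

```bash
python3 -m inch '[{"dp":[0,0,0.003],"twist":0,"claw":-1},{"dp":[0,0,0.003],"twist":0,"claw":-1},{"dp":[0,0,0.003],"twist":0,"claw":-0.35},{"dp":[0,0,0.003],"twist":0,"claw":-0.2},{"dp":[0,0,0.003],"twist":0,"claw":0},{"dp":[0,0,0.003],"twist":0,"claw":0},{"dp":[0,0,0.003],"twist":0,"claw":0},{"dp":[0,0,0.003],"twist":0,"claw":0},{"dp":[0,0,-0.1],"twist":0,"claw":0},{"dp":[0,0,-0.25],"twist":0,"claw":0},{"dp":[0,0,-0.4],"twist":0,"claw":0},{"dp":[0,0,-0.5],"twist":0,"claw":0}]'
python3 -m inch '[{"dp":[0,0,-0.1],"twist":0,"claw":0},{"dp":[0,0.1,-0.25],"twist":0,"claw":0},{"dp":[0,0.25,-0.35],"twist":0,"claw":0},{"dp":[0,0.4,-0.4],"twist":0,"claw":0},{"dp":[0,0.55,-0.4],"twist":0,"claw":0},{"dp":[0,0.7,-0.4],"twist":0,"claw":0},{"dp":[0,0.85,-0.4],"twist":0,"claw":0},{"dp":[0,1,-0.4],"twist":0,"claw":0},{"dp":[0,1,-0.4],"twist":0,"claw":0},{"dp":[0,1,-0.4],"twist":0,"claw":0}]'
python3 - <<'E'
from h import *
to(.48,-.27,.25,.03)
a,d,M=snap("top"); P=cloud(M,d); np.savez("top2.npz",p=a,d=d)
# lid check
X,Y,Z=P[...,0],P[...,1],P[...,2]
l=(np.hypot(X-.442,Y-.119)<.087)&(np.hypot(X-.442,Y-.119)>.025); A=np.c_[X[l],Y[l],np.ones(l.sum())]
print("lid plane",np.linalg.lstsq(A,Z[l],rcond=None)[0],np.median(Z[l]))
b=snap("side")[0]
cv2.imwrite("pics/c2.png",cv2.resize(np.hstack([a[150:400,100:500],b[150:400,240:440]]),None,fx=1.3,fy=1.3)[:,:,::-1])
E
```

```text
t: 9.57
ee_pos: [0.4452, 0.1197, 0.1465]
tcp_rot: [3.134, 0.047, -0.033]
force: [0.2, 0.3, -0.3]
opening: 0.502
gripper_force: 0.0
t: 10.4
ee_pos: [0.4543, -0.1318, 0.2458]
tcp_rot: [3.134, 0.039, -0.035]
force: [-0.0, 0.6, 0.1]
opening: 0.497
gripper_force: 0.0
dp [0.088, 0.555, -0.015] twist -0.006 | at [0.4543, -0.1318, 0.2458] yaw 0.0251 tilt [-0.0223, -0.0078] F [-0.04, 0.64, 0.06] open 0.497 grip 0.0 t 10.4
lid plane [0. 0. 0.] nan
  return _methods._mean(a, axis=axis, dtype=dtype,
  ret = ret.dtype.type(ret / rcount)
```

View pics/c2.png

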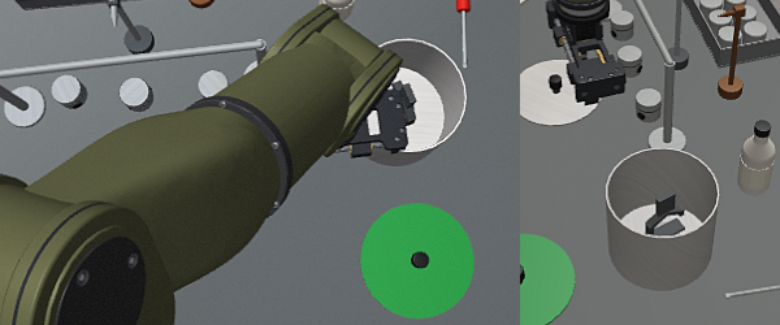

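The crop shows the lid flat on the bench with its knob up. In the side view the carrier stands upright in the tin, with its tab near crop (665,205). Next I look with the wrist camera from above the tin.

```bash
python3 -m inch '[{"dp":[0.02,0.1,-0.01],"twist":0,"claw":1},{"dp":[0.06,0.25,-0.04],"twist":0,"claw":1},{"dp":[0.1,0.4,-0.08],"twist":0,"claw":1},{"dp":[0.14,0.5,-0.12],"twist":0,"claw":1},{"dp":[0.18,0.55,-0.15],"twist":0,"claw":1},{"dp":[0.2,0.55,-0.15],"twist":0,"claw":1},{"dp":[0.2,0.55,-0.15],"twist":0,"claw":1},{"dp":[0.2,0.55,-0.15],"twist":0,"claw":1},{"dp":[0.2,0.55,-0.15],"twist":0,"claw":1}]'
python3 - <<'E'
from h import *
to(.53,-.27,.25,.03)
p,d,M=snap("wrist","w2.png"); P=cloud(M,d); np.savez("w2.npz",p=p,d=d,P=P)
p,d,M=snap("side"); Q=cloud(M,d); np.savez("s2.npz",p=p,d=d,P=Q)
for n,P in(("wrist",P),("side",Q)):
    X,Y,Z=P[...,0],P[...,1],P[...,2]
    k=(Z>.126)&(Z<.144)&(np.hypot(X-.532,Y+.272)<.07); q=P[k][:,:2].astype(np.float32)
    print(n,len(q), q.mean(0) if len(q) else 0, cv2.minAreaRect(q) if len(q)>3 else 0, np.percentile(Z[k],95) if len(q) else 0)
E
```

```text
t: 11.25
ee_pos: [0.5095, -0.2622, 0.2819]
tcp_rot: [3.137, 0.053, -0.039]
force: [-0.5, 0.7, -1.1]
opening: 0.999
gripper_force: 0.0
dp [0.084, 0.034, 0.126] twist 0.004 | at [0.5095, -0.2622, 0.2819] yaw 0.0335 tilt [-0.0247, -0.0048] F [-0.49, 0.74, -1.11] open 0.999 grip 0.0 t 11.25
wrist 521 [ 0.5372601  -0.27610597] ((0.5362159013748169, -0.27637380361557007), (0.0303032323718071, 0.009976609610021114), 15.455587387084961) 0.13967441490482085
side 117 [ 0.5335142  -0.27884376] ((0.5341207981109619, -0.2762521803379059), (0.031283993273973465, 0.01372185256332159), 14.086528778076172) 0.1397176181515514
```

View pics/w2.png

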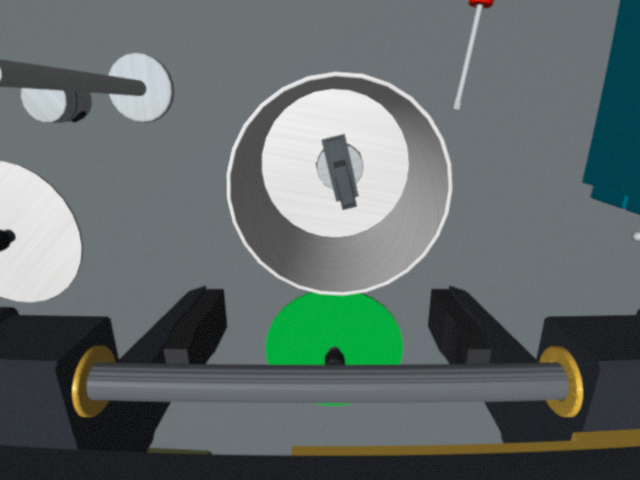

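The wrist view shows the tab around (340,170) inside the tin. The measured tab centre is (0.536, -0.2763) with yaw 0.27. Next I align above it.

```bash
python3 -m inch '[{"dp":[0.05,0.03,0.1],"twist":-0.15,"claw":0},{"dp":[0.105,0.06,0.2],"twist":-0.3,"claw":0},{"dp":[0.105,0.06,0.3],"twist":-0.3,"claw":0},{"dp":[0.105,0.06,0.32],"twist":-0.3,"claw":0},{"dp":[0.105,0.06,0.32],"twist":-0.3,"claw":0},{"dp":[0.105,0.06,0.32],"twist":-0.3,"claw":0},{"dp":[0.105,0.06,0.32],"twist":-0.3,"claw":0}]'
python3 -c "from h import *;to(.5358,-.2763,.105,.27)"
```

```text
t: 11.93
ee_pos: [0.5352, -0.2802, 0.204]
tcp_rot: [3.108, 0.416, -0.034]
force: [0.1, 0.3, 0.7]
opening: 0.51
gripper_force: 0.0
dp [0.015, -0.015, 0.396] twist -0.005 | at [0.5352, -0.2802, 0.204] yaw 0.266 tilt [-0.0207, -0.0086] F [0.13, 0.33, 0.68] open 0.51 grip 0.0 t 11.9333
```

```bash
python3 -m inch '[{"dp":[0.015,-0.015,0.08],"twist":0,"claw":0},{"dp":[0.015,-0.015,0.18],"twist":0,"claw":0},{"dp":[0.015,-0.015,0.27],"twist":0,"claw":0},{"dp":[0.015,-0.015,0.34],"twist":0,"claw":0},{"dp":[0.015,-0.015,0.38],"twist":0,"claw":0},{"dp":[0.015,-0.015,0.395],"twist":0,"claw":0},{"dp":[0.015,-0.015,0.395],"twist":0,"claw":0},{"dp":[0.015,-0.015,0.395],"twist":0,"claw":0}]'
python3 -m inch '[{"dp":[0,0,0],"twist":0,"claw":-1},{"dp":[0,0,0],"twist":0,"claw":-1},{"dp":[0,0,0],"twist":0,"claw":-1},{"dp":[0,0,0],"twist":0,"claw":-1},{"dp":[0,0,0],"twist":0,"claw":-1},{"dp":[0,0,0],"twist":0,"claw":-1},{"dp":[0,0,0],"twist":0,"claw":-1},{"dp":[0,0,0],"twist":0,"claw":-1},{"dp":[0,0,0],"twist":0,"claw":-1},{"dp":[0,0,0],"twist":0,"claw":-1},{"dp":[0,0,0],"twist":0,"claw":-1},{"dp":[0,0,0],"twist":0,"claw":-1}]' 40
python3 -c "from h import *;to(.5358,-.2763,.105,.27)"
```

```text
t: 12.6
ee_pos: [0.536, -0.2765, 0.1048]
tcp_rot: [3.108, 0.416, -0.034]
force: [0.3, -0.2, -0.3]
opening: 0.499
gripper_force: 0.0
t: 13.6
ee_pos: [0.5353, -0.2757, 0.1037]
tcp_rot: [3.11, 0.417, -0.036]
force: [0.5, 1.8, 3.3]
opening: 0.111
gripper_force: 40.4
dp [0.001, 0.003, -0.005] twist -0.004 | at [0.5353, -0.2757, 0.1037] yaw 0.2665 tilt [-0.0224, -0.0069] F [0.48, 1.85, 3.33] open 0.111 grip 40.4 t 13.6
```

```bash
python3 -m inch '[{"dp":[0,0,-0.04],"twist":0,"claw":-1},{"dp":[0,0,-0.1],"twist":0,"claw":-1},{"dp":[0,0,-0.18],"twist":0,"claw":-1},{"dp":[0,0,-0.26],"twist":0,"claw":-1},{"dp":[0,0,-0.34],"twist":0,"claw":-1},{"dp":[0,0,-0.42],"twist":0,"claw":-1},{"dp":[0,0,-0.5],"twist":0,"claw":-1},{"dp":[0,0,-0.58],"twist":0,"claw":-1},{"dp":[0,0,-0.65],"twist":0,"claw":-1},{"dp":[0,0,-0.71],"twist":0,"claw":-1},{"dp":[0,0,-0.75],"twist":0,"claw":-1},{"dp":[0,0,-0.75],"twist":0,"claw":-1}]'
python3 -c "from h import *;to(.48,-.13,.29,.032)"
```

```text
t: 14.6
ee_pos: [0.5399, -0.2754, 0.2928]
tcp_rot: [3.107, 0.416, -0.033]
force: [-0.6, -0.6, -4.1]
opening: 0.111
gripper_force: 40.3
dp [-0.078, -0.624, 0.011] twist 0.298 | at [0.5399, -0.2754, 0.2928] yaw 0.2659 tilt [-0.0199, -0.0092] F [-0.6, -0.64, -4.05] open 0.111 grip 40.3 t 14.6
```

```bash
python3 -m inch '[{"dp":[-0.02,-0.04,0.01],"twist":0.05,"claw":-1},{"dp":[-0.05,-0.1,0.01],"twist":0.1,"claw":-1},{"dp":[-0.07,-0.18,0.01],"twist":0.15,"claw":-1},{"dp":[-0.08,-0.26,0.01],"twist":0.2,"claw":-1},{"dp":[-0.08,-0.34,0.01],"twist":0.25,"claw":-1},{"dp":[-0.08,-0.42,0.01],"twist":0.3,"claw":-1},{"dp":[-0.08,-0.5,0.01],"twist":0.3,"claw":-1},{"dp":[-0.08,-0.56,0.01],"twist":0.3,"claw":-1},{"dp":[-0.08,-0.61,0.01],"twist":0.3,"claw":-1},{"dp":[-0.08,-0.625,0.01],"twist":0.3,"claw":-1},{"dp":[-0.08,-0.625,0.01],"twist":0.3,"claw":-1},{"dp":[-0.08,-0.625,0.01],"twist":0.3,"claw":-1}]'
python3 -c "from h import *;to(.51,.013,.245,.032)"
```

```text
t: 15.6
ee_pos: [0.4789, -0.1297, 0.2885]
tcp_rot: [3.133, 0.048, -0.036]
force: [-0.3, -0.6, -4.0]
opening: 0.108
gripper_force: 40.3
dp [0.146, -0.568, 0.167] twist -0.002 | at [0.4789, -0.1297, 0.2885] yaw 0.0304 tilt [-0.023, -0.0081] F [-0.31, -0.61, -3.97] open 0.108 grip 40.3 t 15.6
```

```bash
python3 -m inch '[{"dp":[0.01,-0.04,0.02],"twist":0,"claw":-1},{"dp":[0.03,-0.12,0.05],"twist":0,"claw":-1},{"dp":[0.06,-0.2,0.08],"twist":0,"claw":-1},{"dp":[0.09,-0.28,0.11],"twist":0,"claw":-1},{"dp":[0.12,-0.36,0.14],"twist":0,"claw":-1},{"dp":[0.145,-0.44,0.165],"twist":0,"claw":-1},{"dp":[0.145,-0.5,0.165],"twist":0,"claw":-1},{"dp":[0.145,-0.55,0.165],"twist":0,"claw":-1},{"dp":[0.145,-0.57,0.165],"twist":0,"claw":-1},{"dp":[0.145,-0.57,0.165],"twist":0,"claw":-1},{"dp":[0.145,-0.57,0.165],"twist":0,"claw":-1}]'
python3 - <<'E'
from h import *
to(.605,.013,.2437,.032)
p,d,M=snap("side","s3.png"); P=cloud(M,d); np.savez("s3.npz",p=p,d=d,P=P)
X,Y,Z=P[...,0],P[...,1],P[...,2]
k=(abs(Y-.013)<.05)&(X>.45)&(X<.56)&(Z>.12)&(Z<.25)
for a,b in((.14,.18),(.18,.19),(.205,.222),(.222,.235),(.235,.245)):
    q=P[k&(Z>=a)&(Z<b)]; print(a,len(q),q.min(0).round(4) if len(q) else 0,q.max(0).round(4) if len(q) else 0)
r=(abs(X-.605)<.02)&(Z>.19)&(Z<.215)&(Y<.32)&(Y>-.05); q=P[r]; print("rail",np.polyfit(q[:,1],q[:,0],1),np.percentile(q[:,2],[5,50,95]))
c=p[90:290,260:460]; cv2.imwrite("pics/s3c.png",cv2.resize(c,None,fx=3,fy=3,interpolation=2)[:,:,::-1])
E
```

```text
t: 16.52
ee_pos: [0.5101, 0.0134, 0.2457]
tcp_rot: [3.133, 0.047, -0.035]
force: [0.5, -1.5, -3.2]
opening: 0.105
gripper_force: 40.3
dp [0.38, 0.013, -0.0] twist -0.003 | at [0.5101, 0.0134, 0.2457] yaw 0.03 tilt [-0.0222, -0.0081] F [0.51, -1.53, -3.22] open 0.105 grip 40.3 t 16.5167
0.14 233 [ 0.4858 -0.0158  0.1442] [0.534  0.0366 0.18  ]
0.18 299 [ 0.4776 -0.0132  0.18  ] [0.5425 0.0348 0.19  ]
0.205 46 [4.772e-01 2.000e-04 2.054e-01] [0.5418 0.0182 0.2214]
0.222 103 [0.4775 0.0028 0.2228] [0.541  0.0218 0.2347]
0.235 48 [0.4889 0.0021 0.235 ] [0.5287 0.016  0.2417]
rail [-0.0276811   0.60452569] [0.19990661 0.20426205 0.20779654]
```

View pics/s3c.png

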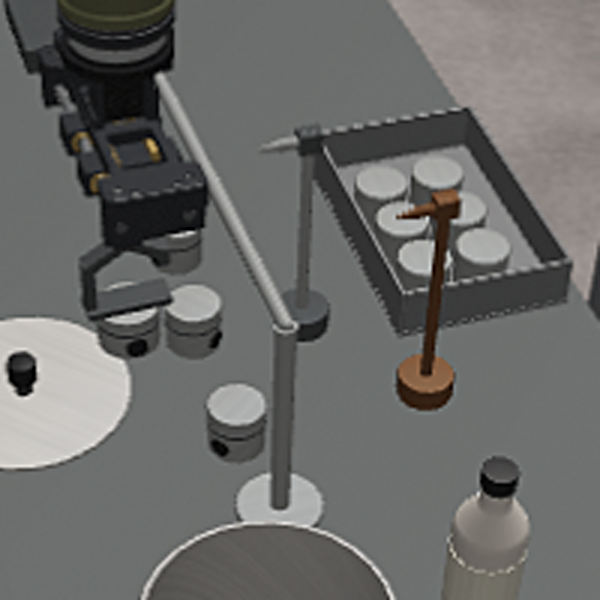

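The hook faces the rail at crop (130,280), with its mouth toward +x and at a height to clear it. Next I slide it in.

```bash
python3 -m inch '[{"dp":[0.03,0.005,0],"twist":0,"claw":-1},{"dp":[0.08,0.01,0],"twist":0,"claw":-1},{"dp":[0.13,0.01,0],"twist":0,"claw":-1},{"dp":[0.18,0.01,0],"twist":0,"claw":-1},{"dp":[0.22,0.01,0],"twist":0,"claw":-1},{"dp":[0.26,0.01,0],"twist":0,"claw":-1},{"dp":[0.3,0.01,0],"twist":0,"claw":-1},{"dp":[0.33,0.01,0],"twist":0,"claw":-1},{"dp":[0.355,0.01,0],"twist":0,"claw":-1},{"dp":[0.37,0.01,0],"twist":0,"claw":-1},{"dp":[0.378,0.01,0],"twist":0,"claw":-1},{"dp":[0.378,0.01,0],"twist":0,"claw":-1}]'
python3 -c "from h import *;to(.605,.013,.2157,.032)"
```

```text
t: 17.57
ee_pos: [0.6046, 0.0144, 0.2436]
tcp_rot: [3.134, 0.048, -0.036]
force: [0.5, -0.4, -4.0]
opening: 0.11
gripper_force: 40.3
dp [0.004, 0.005, 0.111] twist -0.002 | at [0.6046, 0.0144, 0.2436] yaw 0.0304 tilt [-0.0227, -0.0074] F [0.47, -0.36, -4.0] open 0.11 grip 40.3 t 17.5667
```

```bash
python3 -m inch '[{"dp":[0.003,0,0.015],"twist":0,"claw":-1},{"dp":[0.003,0,0.03],"twist":0,"claw":-1},{"dp":[0.003,0,0.045],"twist":0,"claw":-1},{"dp":[0.003,0,0.06],"twist":0,"claw":-1},{"dp":[0.003,0,0.075],"twist":0,"claw":-1},{"dp":[0.003,0,0.088],"twist":0,"claw":-1},{"dp":[0.003,0,0.096],"twist":0,"claw":-1},{"dp":[0.003,0,0.102],"twist":0,"claw":-1},{"dp":[0.003,0,0.105],"twist":0,"claw":-1},{"dp":[0.003,0,0.105],"twist":0,"claw":-1}]'
python3 -c "from h import *;to(.605,.013,.2157,.032)"
```

```text
t: 18.4
ee_pos: [0.6045, 0.0144, 0.2173]
tcp_rot: [3.134, 0.048, -0.036]
force: [0.2, -0.0, -4.4]
opening: 0.109
gripper_force: 40.3
dp [0.002, 0.006, 0.006] twist -0.002 | at [0.6045, 0.0144, 0.2173] yaw 0.0306 tilt [-0.0227, -0.0072] F [0.24, -0.02, -4.42] open 0.109 grip 40.3 t 18.4
```

```bash
python3 -m inch '[{"dp":[0,0,0.003],"twist":0,"claw":-1},{"dp":[0,0,0.006],"twist":0,"claw":-1},{"dp":[0,0,0.008],"twist":0,"claw":-1},{"dp":[0,0,0.008],"twist":0,"claw":-1},{"dp":[0,0,0.008],"twist":0,"claw":-1}]'
python3 -c "from h import *;to(.605,.013,.2157,.032)"
```

```text
t: 18.82
ee_pos: [0.6052, 0.0143, 0.216]
tcp_rot: [3.134, 0.048, -0.033]
force: [1.1, 0.9, 0.6]
opening: 0.107
gripper_force: 40.4
dp [-0.001, 0.005, 0.001] twist -0.002 | at [0.6052, 0.0143, 0.216] yaw 0.0307 tilt [-0.0207, -0.0073] F [1.13, 0.9, 0.63] open 0.107 grip 40.4 t 18.8167
```

```bash
python3 -m inch '[{"dp":[0,-0.02,-0.001],"twist":0,"claw":-1},{"dp":[0,-0.06,-0.001],"twist":0,"claw":-1},{"dp":[0,-0.1,-0.001],"twist":0,"claw":-1},{"dp":[0,-0.14,-0.001],"twist":0,"claw":-1},{"dp":[0,-0.18,-0.002],"twist":0,"claw":-1},{"dp":[0,-0.22,-0.002],"twist":0,"claw":-1},{"dp":[0,-0.25,-0.002],"twist":0,"claw":-1},{"dp":[0,-0.28,-0.002],"twist":0,"claw":-1},{"dp":[0,-0.3,-0.002],"twist":0,"claw":-1},{"dp":[0,-0.3,-0.002],"twist":0,"claw":-1}]'
python3 -c "from h import *;to(.6015,.125,.2157,.032)"
```

```text
t: 19.65
ee_pos: [0.603, 0.0912, 0.2159]
tcp_rot: [3.135, 0.051, -0.033]
force: [3.6, 0.1, 3.5]
opening: 0.105
gripper_force: 40.4
dp [-0.002, -0.135, -0.0] twist 0.001 | at [0.603, 0.0912, 0.2159] yaw 0.0324 tilt [-0.0207, -0.006] F [3.55, 0.12, 3.53] open 0.105 grip 40.4 t 19.65
```

```bash
python3 -m inch '[{"dp":[0.002,-0.02,-0.001],"twist":0,"claw":-1},{"dp":[0.003,-0.05,-0.002],"twist":0,"claw":-1},{"dp":[0.003,-0.08,-0.002],"twist":0,"claw":-1},{"dp":[0.003,-0.11,-0.002],"twist":0,"claw":-1},{"dp":[0.003,-0.13,-0.003],"twist":0,"claw":-1},{"dp":[0.003,-0.14,-0.003],"twist":0,"claw":-1},{"dp":[0.003,-0.14,-0.003],"twist":0,"claw":-1}]'
python3 - <<'E'
from h import *
to(.6018,.138,.2157,.032)
T=np.load("top1.npz"); S=np.load("side1.npz"); Mt,Ms=model("top"),model("side")
print("tip top",plane(Mt,[(187,171),(188,171),(188,160)],.2).round(4).tolist()); print("tip side",plane(Ms,[(346,139),(345,139),(352,138)],.2).round(4).tolist())
# triangulate tip
o1,v1=rays(Mt,[(188,171)]);o2,v2=rays(Ms,[(345.5,139)]);A=np.c_[v1[0],-v2[0]];s=np.linalg.lstsq(A,o2-o1,rcond=None)[0];print("tri",o1+s[0]*v1[0],o2+s[1]*v2[0])
p,d,M=snap("side"); q,dq,Mq=snap("top"); np.savez("s4.npz",p=p,q=q,d=d,dq=dq)
a=cv2.resize(p[90:200,300:400],None,fx=4,fy=4,interpolation=2); b=cv2.resize(q[130:240,150:240],None,fx=4,fy=4,interpolation=2)
cv2.imwrite("pics/c4.png",np.hstack([a,b])[:,:,::-1])
E
```

```text
t: 20.23
ee_pos: [0.602, 0.1252, 0.2159]
tcp_rot: [3.135, 0.049, -0.035]
force: [3.6, -1.1, 1.9]
opening: 0.108
gripper_force: 40.4
dp [0.001, -0.051, 0.001] twist -0.001 | at [0.602, 0.1252, 0.2159] yaw 0.0313 tilt [-0.0224, -0.0066] F [3.61, -1.1, 1.87] open 0.108 grip 40.4 t 20.2333
tip top [[0.6519, 0.1403, 0.2], [0.6518, 0.1385, 0.2], [0.6731, 0.1378, 0.2]]
tip side [[0.6514, 0.1394, 0.2], [0.6491, 0.1401, 0.2], [0.6663, 0.1391, 0.2]]
tri [0.65114087 0.1381172  0.20173783] [0.6497501  0.13818082 0.20125612]
```

View pics/c4.png

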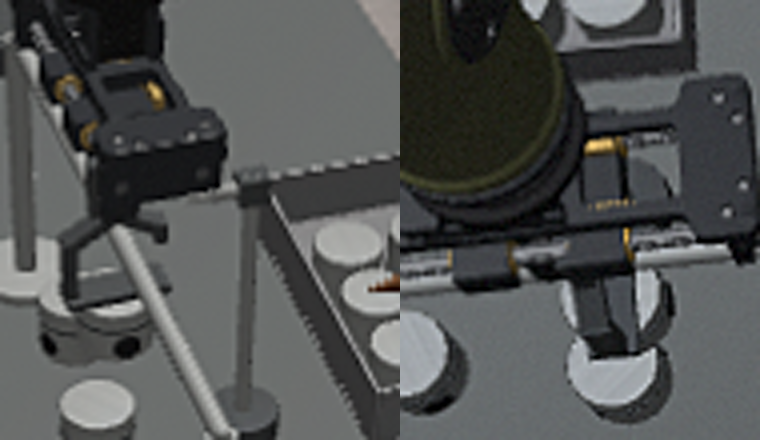

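The crop shows the hook seated over the rail, with the pin just beyond the gripper. Now the last 13 mm.

```bash
python3 -m inch '[{"dp":[0.002,-0.015,0],"twist":0,"claw":-1},{"dp":[0.003,-0.03,0],"twist":0,"claw":-1},{"dp":[0.003,-0.045,0],"twist":0,"claw":-1},{"dp":[0.003,-0.053,0],"twist":0,"claw":-1},{"dp":[0.003,-0.053,0],"twist":0,"claw":-1},{"dp":[0.003,-0.053,0],"twist":0,"claw":-1},{"dp":[0.003,-0.053,0],"twist":0,"claw":-1}]'
python3 - <<'E'
from h import *
to(.6018,.1383,.2157,.032)
p,d,M=snap("side"); P=cloud(M,d); X,Y,Z=P[...,0],P[...,1],P[...,2]
near=(abs(X-.6)<.05)&(abs(Y-.138)<.05)
# foot plate and stem extents along the rail
s=near&(Z>.165)&(Z<.19)&(X<.58); f=near&(Z>.11)&(Z<.15)
for n,k in(("stem",s),("piston",f)):
    q=P[k]; print(n,len(q),q.min(0).round(4),q.max(0).round(4)) if len(q) else print(n,0)
E
```

```text
t: 20.92
ee_pos: [0.6021, 0.1384, 0.2157]
tcp_rot: [3.135, 0.049, -0.036]
force: [2.9, -1.0, 0.8]
opening: 0.108
gripper_force: 40.4
dp [-0.001, 0.001, -0.0] twist -0.001 | at [0.6021, 0.1384, 0.2157] yaw 0.0311 tilt [-0.0229, -0.0061] F [2.86, -0.97, 0.77] open 0.108 grip 40.4 t 20.9167
stem 44 [0.5685 0.1229 0.1652] [0.5781 0.1426 0.1899]
piston 213 [0.5771 0.1103 0.1148] [0.6233 0.1634 0.15  ]
```

Release and raise, then check.

```bash
python3 -m inch '[{"dp":[0,0,0],"twist":0,"claw":-0.7},{"dp":[0,0,0],"twist":0,"claw":-0.6},{"dp":[0,0,0],"twist":0,"claw":-0.4},{"dp":[0,0,0],"twist":0,"claw":-0.2},{"dp":[0,0,0],"twist":0,"claw":0},{"dp":[0,0,0],"twist":0,"claw":0},{"dp":[0,0,0],"twist":0,"claw":0},{"dp":[0,0,0],"twist":0,"claw":0},{"dp":[0,0,-0.05],"twist":0,"claw":0},{"dp":[0,0,-0.15],"twist":0,"claw":0},{"dp":[0,0,-0.28],"twist":0,"claw":0},{"dp":[0,0,-0.4],"twist":0,"claw":0}]'
python3 -m inch '[{"dp":[-0.1,0,0],"twist":0,"claw":0},{"dp":[-0.25,0,-0.1],"twist":0,"claw":0},{"dp":[-0.4,0.1,-0.1],"twist":0,"claw":0},{"dp":[-0.5,0.25,-0.1],"twist":0,"claw":0},{"dp":[-0.5,0.4,-0.1],"twist":0,"claw":0},{"dp":[-0.5,0.55,-0.1],"twist":0,"claw":0},{"dp":[-0.5,0.7,-0.1],"twist":0,"claw":0},{"dp":[-0.5,0.85,-0.1],"twist":0,"claw":0},{"dp":[-0.5,1,-0.1],"twist":0,"claw":0},{"dp":[-0.5,1,-0.1],"twist":0,"claw":0},{"dp":[-0.5,1,-0.1],"twist":0,"claw":0}]'
python3 - <<'E'
from h import *
to(.6018,.1383,.2157,.032)
C=[]
for n in("side","top"):
    p,d,M=snap(n); P=cloud(M,d); X,Y,Z=P[...,0],P[...,1],P[...,2]; np.savez(n+"5.npz",p=p,P=P)
    k=(abs(X-.602)<.035)&(abs(Y-.138)<.03)&(Z>.222)&(Z<.26); q=P[k][:,:2].astype(np.float32)
    print(n,"tab",len(q),q.mean(0) if len(q) else 0,cv2.minAreaRect(q) if len(q)>3 else 0)
    r=(abs(X-.6)<.015)&(Z>.19)&(Z<.212)&((abs(Y-.03)<.07)|(abs(Y-.26)<.05)); print(" rail fit",np.polyfit(P[r][:,1],P[r][:,0],1))
    t=(X>.645)&(X<.675)&(abs(Y-.138)<.02)&(Z>.19)&(Z<.21); print(" pin",t.sum(),P[t].mean(0),P[t].min(0),P[t].max(0))
    C.append(cv2.resize(p[90:210,290:390] if n=="side" else p[130:250,140:240],(400,480),interpolation=2))
cv2.imwrite("pics/c5.png",np.hstack(C)[:,:,::-1])
E
```

```text
t: 21.97
ee_pos: [0.6041, 0.1382, 0.3168]
tcp_rot: [3.134, 0.048, -0.037]
force: [-0.0, 0.2, -0.2]
opening: 0.499
gripper_force: 0.0
t: 22.88
ee_pos: [0.4873, -0.1179, 0.3457]
tcp_rot: [3.134, 0.039, -0.035]
force: [0.9, 0.5, -0.0]
opening: 0.497
gripper_force: 0.0
dp [0.495, -1.017, 0.502] twist -0.01 | at [0.4873, -0.1179, 0.3457] yaw 0.0245 tilt [-0.022, -0.0078] F [0.93, 0.51, -0.02] open 0.497 grip 0.0 t 22.8833
side tab 140 [0.60074174 0.13396554] ((0.6003082990646362, 0.1366465836763382), (0.031525153666734695, 0.015389771200716496), 0.8446459174156189)
 rail fit [-0.01331662  0.60456239]
 pin 27 [0.66462524 0.13610566 0.20243469] [0.65158492 0.13216911 0.19791813] [0.67488056 0.14184704 0.20626168]
top tab 171 [0.599698   0.13624154] ((0.6020606160163879, 0.1377321183681488), (0.03146246075630188, 0.010891098529100418), 2.2596588134765625)
 rail fit [-0.02763352  0.60611488]
 pin 43 [0.66572382 0.13816275 0.20261237] [0.65359498 0.13457539 0.19817769] [0.6749449  0.14210688 0.20787531]
```

View pics/c5.png

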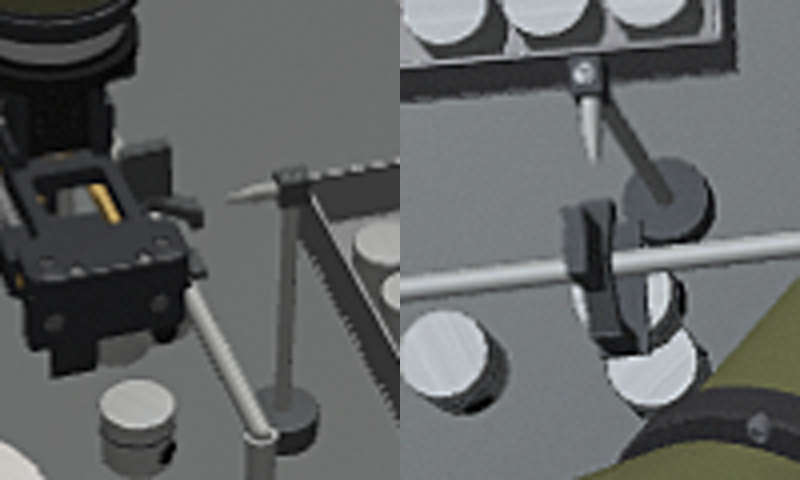

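The hook hangs freely on the rail, and in the top view (right crop) it lines up with the pin at about (595,150) to within a millimetre or two. I'll confirm with the wrist camera.

```bash
python3 -m inch '[{"dp":[0.02,-0.12,0],"twist":0,"claw":0},{"dp":[0.06,-0.25,0],"twist":0,"claw":0.5},{"dp":[0.1,-0.4,0],"twist":0,"claw":1},{"dp":[0.14,-0.55,0],"twist":0,"claw":1},{"dp":[0.16,-0.7,0],"twist":0,"claw":1},{"dp":[0.18,-0.85,0],"twist":0,"claw":1},{"dp":[0.2,-0.97,0],"twist":0,"claw":1},{"dp":[0.2,-1,0],"twist":0,"claw":1},{"dp":[0.2,-1,0],"twist":0,"claw":1},{"dp":[0.2,-1,0],"twist":0,"claw":1},{"dp":[0.2,-1,0],"twist":0,"claw":1},{"dp":[0.2,-1,0],"twist":0,"claw":1}]'
python3 - <<'E'
from h import *
to(.56,.138,.35,.032)
p,d,M=snap("wrist","w6.png"); P=cloud(M,d); X,Y,Z=P[...,0],P[...,1],P[...,2]; np.savez("w6.npz",p=p,P=P)
k=(abs(X-.602)<.035)&(abs(Y-.138)<.03)&(Z>.24)&(Z<.26); q=P[k][:,:2].astype(np.float32); print("tab",len(q),q.mean(0),cv2.minAreaRect(q))
r=(abs(X-.6)<.02)&(Z>.19)&(Z<.212)&(abs(Y-.138)>.03); f=np.polyfit(Y[r],X[r],1); print("rail",f,Y[r].min(),Y[r].max())
t=(X>.64)&(X<.685)&(abs(Y-.138)<.02)&(Z>.19)&(Z<.21); 
for a in np.arange(.645,.685,.004):
    u=t&(X>=a)&(X<a+.004)
    if u.any(): c=P[u]; e=(c[:,1].max()+c[:,1].min())/2; print(round(a,3),u.sum(),"y mid",round(e,4),"-> at tab x",round(e+f[0]*(c[:,0].mean()-.602),4))
E
```

```text
t: 23.98
ee_pos: [0.5299, 0.1344, 0.3429]
tcp_rot: [3.134, 0.044, -0.035]
force: [0.1, 0.5, 0.1]
opening: 1.003
gripper_force: 0.0
dp [0.12, -0.011, -0.031] twist -0.005 | at [0.5299, 0.1344, 0.3429] yaw 0.0278 tilt [-0.0224, -0.0076] F [0.11, 0.47, 0.09] open 1.003 grip 0.0 t 23.9833
tab 834 [0.6021944  0.13712855] ((0.6019096970558167, 0.13726623356342316), (0.029750598594546318, 0.009764820337295532), 1.7922611236572266)
rail [-0.02648721  0.60738168] -0.07207352754479987 0.34451097171390677
0.649 11 y mid 0.1376 -> at tab x 0.1362
0.653 34 y mid 0.1376 -> at tab x 0.1362
0.657 48 y mid 0.1374 -> at tab x 0.1359
0.661 74 y mid 0.1379 -> at tab x 0.1363
0.665 92 y mid 0.1379 -> at tab x 0.1362
0.669 90 y mid 0.138 -> at tab x 0.1362
0.673 93 y mid 0.1385 -> at tab x 0.1365
0.677 98 y mid 0.1386 -> at tab x 0.1365
0.681 62 y mid 0.1387 -> at tab x 0.1366
```

View pics/w6.png

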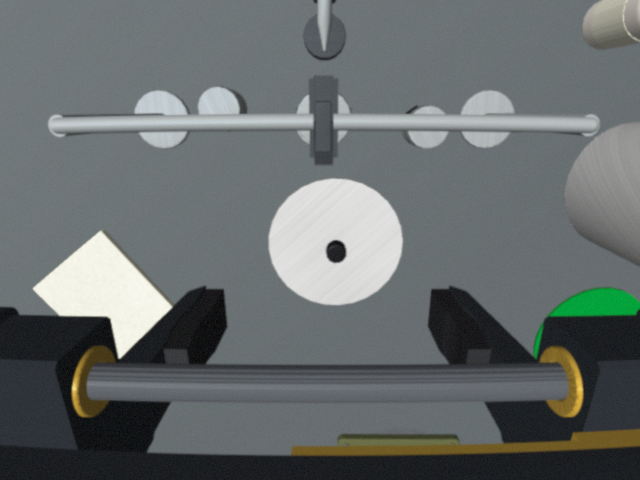

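The wrist view shows the hook at (323,120) in line with the pin tip at (324,50), an offset of about 1 mm. The lid is flat on the bench, knob up, at (336,250), and the pistons are standing. I'm handing in.

```bash
python3 -c "from rig import ctrl;print(ctrl.sign_off())"
```

```text
the job is handed in; nothing more can be done
None
```

The job is handed in: the lid is flat on the bench, knob up, and the carrier hangs freely on the rail about 1 mm off the pointer line by the wrist camera, after hooking on about 120 mm away and sliding along, with about 24 s used.

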